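# Change over the two drying cabinets

## Task

Two small white bench-top drying cabinets with drop-down doors stand side by side: one stands open and empty, the other is shut with a beaker in it. Swing the open cabinet's door up until it is fully shut, so that it can warm up, and pull the shut cabinet's door all the way down to its stop, so that the beaker can be taken out. Either may come first; let go of both doors.

Things in the scene. Friction and masses are not known exactly. Their poses are not given: they have to be found in the camera images.
- door_a (a joint): bottom-hinged door, 106 x 88 x 11 mm, on the robot-facing side of the cabinet that starts open. 0 = shut, upright; grows as its top comes towards the robot; 1.5 = fully down, nearly level. Starts 1.0 to 1.5. Stiff hinge (0.4 N m), stays where left, no latch. Cabinet: fixed, 140 wide, 110 deep, 140 high, turned up to 7 degrees; left or right one
- bar_a (a point): centre of door_a's bow handle: 12 mm round steel rod in the door's plane, standing out of the edge opposite the hinge; legs 80 mm apart, 40 mm free depth, so a finger fits through. Axes turn with the door: y along bar and hinge, z from hinge line out to bar. Hinge point: this minus 135 mm along z, 42 mm above the bench. Bar height above bench: 177 mm shut, 52 mm fully down
- door_b (a joint): door of the second, like cabinet (beaker inside), beside the first; starts shut at 0. Same size, hinge, stiffness and joint values as door_a: 0 = shut, 1.5 = fully down on its stop
- bar_b (a point): centre of door_b's bow handle, the same as bar_a in sizes and axes: y along bar and hinge, z from the hinge line out to the bar, 135 mm. Shut, the bar is 177 mm above the bench, 37 mm above the cabinet's roof and straight above the hinge line

How it is judged:
At the end, for the whole second after the job is handed in: The door that stood open is shut (within 0.12 rad, 7 degrees, of upright) and the door that was shut is down (within 0.18 rad, 10 degrees, of its stop), both at rest (value of joint door_a below 0.12 rad and value of joint door_b above 1.32 rad and velocity of joint door_a between -0.05 and 0.05 rad/s and velocity of joint door_b between -0.05 and 0.05 rad/s); the robot touches nothing.
It also fails if it takes over 54 s, if anything falls off the work surface, if the arm or the gripper's body presses on something with over 40 N, if the wrist force passes 120 N, or if a joint passes its speed limit or range.

## Robot

A 6-joint arm with a two-finger parallel gripper is mounted at the origin on a cart in front of the work surface, level with it; the furniture and walls round the work are solid. World frame = base frame: x ahead of the robot, y to its left, z up, the work surface at z = 0. Lengths are in m, angles in rad, forces in N, time in s.
With the tool pointing down it reaches from about 0.4 to 0.825 m from the base axis. Payload 7 kg.
Tool frame: the origin (TCP) lies on the centre line of the jaws, within the pads' length; the fingertips stand 11 mm ahead of it and the grasp point (between the pads) lies 8 mm behind it; z points along the fingers, y is the direction in which the jaws open and shut (so a half turn about z gives the same grasp; the last joint's range is limited). The gripper opens to 88 mm and grips with 3 to 60 N. Pads are 19 mm wide; open, the fingers measure 130 mm over their backs; the gripper's body (78 mm by 193 mm) begins 47 mm behind the grasp point.
Start: joints at [1.532, 0.359, 0.012, 0, -1.224, -0.288], TCP at [0.217, 0.639, 0.238] pointing down, gripper open.
Joint ranges: [-3.07, 3.07], [-1.43, 2.12], [-1.02, 1.25], [-3.03, 1.67], [-3.05, -0], [-3.03, 3.03]. Speed limits (rad/s): [2.39, 2.39, 3.01, 3.14, 3.14, 3.14].

## Interface

Orientations are given as [roll, pitch, yaw] about the fixed x, y, z axes, in that order (R = Rz(yaw) Ry(pitch) Rx(roll)).
In Python, from station import * gives the robot as it stands.
- The arm moves only by the tool play_rows, never from a script. Its argument "targets" is a list of rows, each a list of 7 numbers: the turn, a rotation vector about the world's x, y, z in rad, then the shift along the world's x, y, z in m, then the opening, from 0 (shut) to 1 (fully open). A call has 1 to 12 rows; each row shifts and turns the pose as measured when the row begins; what a row does not reach is not made up. A row lasts 1/8 s, in which the tool goes at most 62.5 mm and 10.7 degrees, less where a joint would pass 70% of its speed; a pose out of reach is approached as far as the arm can. A call is refused whole if a number of a shift passes 0.0625 or a number of a turn 0.188, either way. A call with a gripper value outside its range is refused whole. The fingers move at their own pace and stop on an object; "grip_force" is the grip in N (left out, the last holds). Time passes only in rows, so rows that do not move let the fingers close. It gives the time, the measured TCP pose, the force and the opening at its end, in the units of the state.
- get_state(): the state, without advancing time (a new reading comes with each control period).
- grab_frame(name): name is "scene" or "top" or "wrist"; returns (picture, depth): 384x512x3 uint8, blue, green, red; 384x512 float32, m along the optical axis (not along the pixel's ray), 0 where there is no reading.
- camera_params(name): a dict with "camera_matrix" (3x3 intrinsics, pixels), "extrinsics" (4x4, takes a point from world to camera coordinates); the wrist camera has in their place "hand_eye" (4x4, takes a point from camera to tool coordinates, whose origin is the TCP and whose axes are the flange's). Camera axes: x right, y up, looking along -z (the intrinsics and any distortion apply to the point x, -y, -z); pixel columns grow to the right and rows downward; lengths in m; the calibration is good to about 2 mm. A picture is of the moment at which its call begins: read the wrist's pose just before it. camera_params takes no time and is no camera call.
- job_done(): hands the job in, once; it reports no verdict.
The state is a dict: "t": time; "q": joint angles; "qd": joint speeds; "joint_efforts": joint torques, N m; "eef_pos": TCP position; "ee_rot": TCP orientation; "force": force on the tool from outside, world axes, zero at the start; "moment": the same for the moment, N m; "width": finger opening in m.
Only numpy, scipy, OpenCV 4.12 (cv2) and the standard library are available. Lean on these libraries where they do the work, as an engineer would, in place of code of your own. Each camera call takes 0.05 s, during which the arm holds its last target.

## Working session

There is one attempt and no reset: what is moved stays moved. The work goes in short steps, Python scripts to look and compute and a tool call to move; the robot and the scene stay as the last step left them, time stands still between calls to the robot, and variables do not carry over. Pictures are saved under pics/ and viewed, and the job is handed in when it is done.

Besides the shell and the picture viewer there is one more tool, called after "Emit:" by a JSON object that holds its "name" and its "arguments". play_rows: Moves the arm, as the interface text tells. Its arguments: {"type":"object","properties":{"targets":{"type":"array","items":{"type":"array","items":{"type":"number"}}},"grip_force":{"type":"number"}},"required":["targets"]}

```bash
mkdir -p pics; ls
cat > h.py <<'E'
from station import *
import numpy as np, cv2
def unproj(cam,u,v,d):
    p=camera_params(cam);K=p["camera_matrix"];E=np.array(p["extrinsics"])
    K=np.array(K)
    c=np.array([(u-K[0,2])/K[0,0]*d,-(v-K[1,2])/K[1,1]*d,-d,1.])
    return (np.linalg.inv(E)@c)[:3]
E
python3 - <<'E'
from h import *
s=get_state();print(s)
for c in ("scene","top"):
    im,d=grab_frame(c);cv2.imwrite(f"pics/{c}0.png",im);np.save(f"{c}0.npy",d)
    print(camera_params(c))
E
```

```text
pics
{'t': 0.0, 'q': array([ 1.53212278e+00,  3.59400414e-01,  1.10619711e-02, -3.77958344e-04,
       -1.22409220e+00, -2.88082384e-01]), 'qd': array([ 0.00095311, -0.00074814, -0.00164474,  0.00020633,  0.00103643,
        0.00023172]), 'joint_efforts': array([-2.03026202e-04, -5.82722497e+01,  2.93059462e+01,  6.99705586e+00,
        7.01544690e-03, -1.81405326e-04]), 'eef_pos': array([0.21653102, 0.63882841, 0.23661026]), 'ee_rot': array([ 3.13992473e+00, -1.23720891e-04, -3.26884545e-01]), 'force': array([-0.05219178, -0.1115502 ,  0.39947006]), 'moment': array([-0.02823362, -0.0517159 ,  0.0147107 ]), 'width': 0.08737933275210537}
{'camera_matrix': array([[471.98855001,   0.        , 264.22162151],
       [  0.        , 471.98855001, 197.91297106],
       [  0.        ,   0.        ,   1.        ]]), 'extrinsics': array([[-0.77506233, -0.63170538,  0.01505651,  0.3950816 ],
       [ 0.45890636, -0.54634919,  0.70064792, -0.41718799],
       [-0.43437695,  0.54995534,  0.71334829, -0.68296087],
       [ 0.        ,  0.        ,  0.        ,  1.        ]])}
{'camera_matrix': array([[405.0641541 ,   0.        , 254.94487191],
       [  0.        , 405.0641541 , 187.93883982],
       [  0.        ,   0.        ,   1.        ]]), 'extrinsics': array([[-0.00356049, -0.99921172, -0.03953799, -0.0446835 ],
       [ 0.99185886, -0.00856171,  0.12705392, -0.59246401],
       [-0.12729228, -0.03876373,  0.99110749, -0.93806072],
       [ 0.        ,  0.        ,  0.        ,  1.        ]])}
```

View pics/scene0.png

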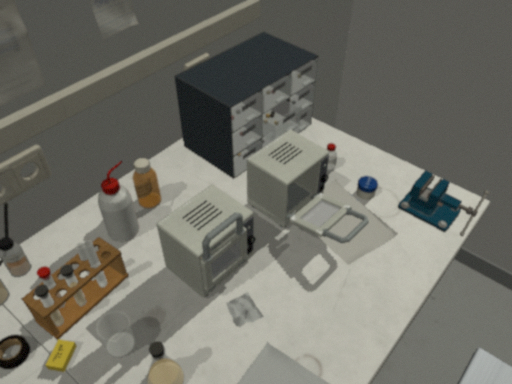

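View pics/top0.png

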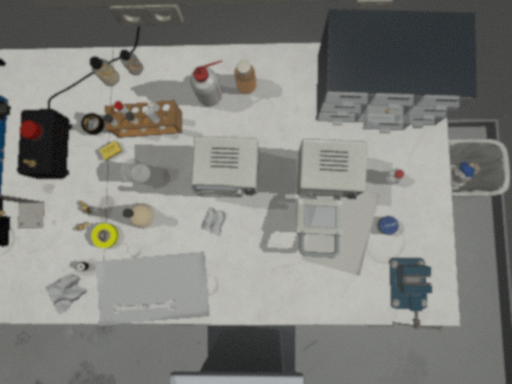

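Run:
```python
from h import *
a=cv2.imread("pics/top0.png")[125:265,180:380];cv2.imwrite("pics/t1.png",cv2.resize(a,None,fx=4,fy=4,interpolation=cv2.INTER_CUBIC))
a=cv2.imread("pics/scene0.png")[120:300,150:400];cv2.imwrite("pics/s1.png",cv2.resize(a,None,fx=3.2,fy=3.2,interpolation=cv2.INTER_CUBIC))
d=np.load("top0.npy")
# height map points
for n,(u0,u1,v0,v1) in {"B":(185,265,180,205),"A":(290,350,185,260)}.items():
    print(n)
    for v in range(v0,v1,4 if n=="A" else 2):
        print(v,[ (round(1000*unproj("top",u,v,d[v,u])[2])) for u in range(u0,u1,5)])
```

```text
B
180 [0, -1, 143, 140, 140, 143, 141, 142, 139, 140, 140, 138, 140, 138, 136, 1]
182 [1, 3, 141, 140, 141, 139, 138, 142, 142, 140, 141, 137, 139, 143, 134, -1]
184 [2, -2, 178, 183, 181, 180, 180, 140, 139, 141, 139, 139, 139, 140, 129, 3]
186 [0, -1, 181, 183, 182, 183, 183, 184, 186, 182, 138, 138, 140, 138, 125, 2]
188 [2, 2, 180, 182, 181, 181, 182, 183, 180, 176, 163, 36, 121, 124, 105, 1]
190 [2, 0, 155, 134, 131, 131, 133, 1003, 130, 175, 155, 118, 84, 92, 74, 0]
192 [-5, 0, 134, 117, 121, 125, 127, 128, 132, 132, 137, 116, 81, 86, 41, 2]
194 [1, -1, -1, 75, 65, 63, 62, 61, 59, 67, 101, 101, 78, 81, 2, -1]
196 [-1, 1, 0, 0, 4, -2, -2, -1, 53, 57, 56, 63, 1, 3, -1, 3]
198 [1, 1, 1, -1, -1, 0, 0, 0, 2, -1, -1, 0, 1, -1, -1, -3]
200 [3, 0, 3, 2, -1, -1, 2, -2, -3, -2, 1, 1, 0, 1, -1, -2]
202 [-4, 2, 1, 1, 1, 0, 0, 3, 1, -2, -2, 0, 0, -4, -1, -2]
204 [1, -2, -1, 0, -1, 0, 0, 1, 0, 0, 2, -1, 0, -2, 1, -1]
A
185 [0, 3, 138, 139, 141, 139, 141, 140, 141, 139, 141, 139]
189 [-2, 0, 114, 35, 36, 35, 33, 132, 137, 136, 136, 140]
193 [0, 1, 43, 40, 32, 35, 35, 34, 33, 32, 37, 78]
197 [-1, 0, 43, 47, 0, 1, -2, 2, -1, 47, 2, 1]
201 [-2, 0, 47, 49, 52, 52, 49, 50, 47, 49, 49, 2]
205 [0, -1, 56, 48, 49, 48, 51, 47, 49, 51, 50, 2]
209 [-1, -1, 55, 53, 52, 48, 52, 51, 49, 50, 54, -1]
213 [1, 2, 57, 52, 54, 54, 57, 52, 52, 54, 57, 2]
217 [-1, -1, 58, 54, 54, 55, 55, 53, 54, 54, 57, 0]
221 [-5, 1, 59, 57, 57, 53, 58, 55, 51, 58, 60, 2]
225 [-2, 1, 63, 58, 59, 56, 59, 60, 58, 63, 62, -1]
229 [0, -1, 64, 64, 64, 64, 64, 61, 62, 64, 62, -1]
233 [2, 2, 69, -2, 57, 62, 63, 64, 66, 63, 65, 4]
237 [1, -1, 68, -2, 0, 2, 1, 0, -1, 67, -1, -1]
241 [-2, -1, 70, 2, 1, 3, 2, 2, 0, 69, 3, 3]
245 [0, -1, 69, 2, 2, 1, -3, -1, -2, 70, 3, -2]
249 [1, -2, 74, 1, 1, 2, 1, -1, 1, 73, 0, -1]
253 [-1, -3, -2, 75, 78, 75, 74, 75, 72, 74, 3, -2]
257 [1, -1, -3, 1, 1, 0, 1, 5, 71, 4, 4, 3]
```

View pics/t1.png

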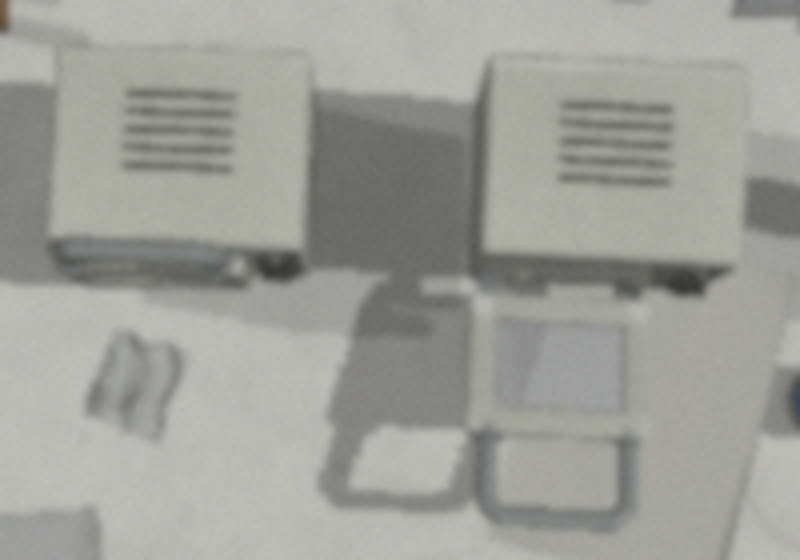

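View pics/s1.png

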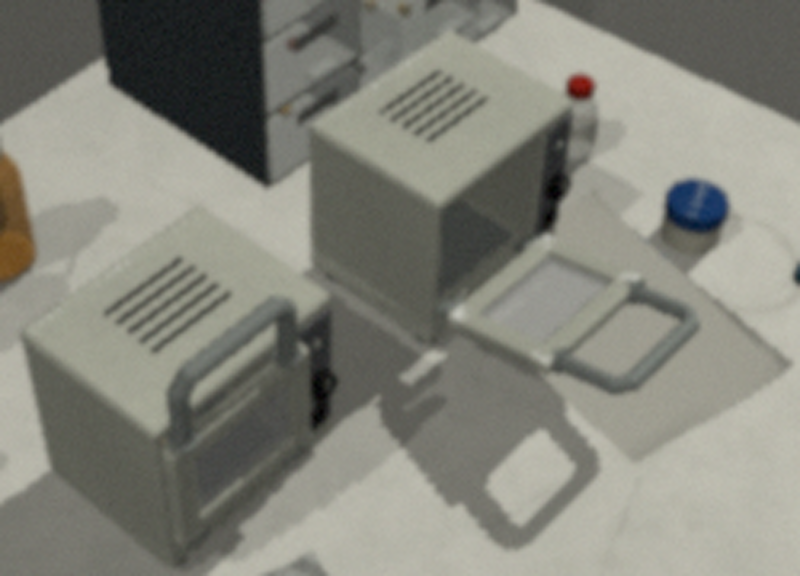

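Run:
```python
from h import *
def cloud(cam):
    d=np.load(cam+"0.npy");p=camera_params(cam);K=p["camera_matrix"];E=np.linalg.inv(p["extrinsics"])
    v,u=np.indices(d.shape);X=np.stack([(u-K[0,2])/K[0,0]*d,-(v-K[1,2])/K[1,1]*d,-d,np.ones_like(d)],-1)
    W=(X@E.T)[...,:3];W[d==0]=np.nan;return W
W=cloud("top")
def rng(n,m):
    P=W[m];print(n,len(P),"mean",P.mean(0).round(4))
    r=cv2.minAreaRect((P[:,:2]*1000).astype(np.float32));print("  minrect mm",r)
    return P
z=W[...,2];v,u=np.indices(z.shape)
rB=rng("roofB",(abs(z-.14)<.006)&(u>185)&(u<265)&(v>130)&(v<190))
rA=rng("roofA",(abs(z-.14)<.006)&(u>290)&(u<375)&(v>130)&(v<195))
bB=rng("barB",(z>.17)&(z<.19)&(u>185)&(u<265)&(v>178)&(v<195))
bA=rng("barA",(z>.045)&(z<.085)&(u>292)&(u<345)&(v>235)&(v<262))
dA=rng("doorA",(z>.045)&(z<.085)&(u>292)&(u<345)&(v>200)&(v<233))
bb=rng("barA only",(z>.068)&(z<.085)&(u>292)&(u<345)&(v>249)&(v<262))
S=cloud("scene")
zz=S[...,2];V,U=np.indices(zz.shape)
m=(abs(zz-.18)<.012)&(S[...,0]<.62)&(S[...,0]>.45)&(S[...,1]<.25)&(S[...,1]>0)
P=S[m];print("scene barB",len(P),np.nanmean(P,0),np.nanmin(P,0),np.nanmax(P,0))
m=(zz>.03)&(zz<.09)&(S[...,0]<.5)&(S[...,0]>.25)&(S[...,1]<0)&(S[...,1]>-.3)
P=S[m];print("scene doorA",len(P),np.nanmean(P,0),np.nanmin(P,0),np.nanmax(P,0))
A=np.c_[dA[:,:2],np.ones(len(dA))];print("doorA plane",np.linalg.lstsq(A,dA[:,2],rcond=None)[0])
```

```text
roofB 3100 mean [0.6398 0.0145 0.1401]
  minrect mm ((637.0855102539062, 15.954608917236328), (140.03512573242188, 116.46188354492188), 87.49305725097656)
roofA 3278 mean [ 0.629  -0.2196  0.1401]
  minrect mm ((629.98583984375, -220.29287719726562), (140.38629150390625, 110.61747741699219), 86.45579528808594)
barB 245 mean [0.5769 0.0336 0.1806]
  minrect mm ((577.3602294921875, 34.94542694091797), (90.36144256591797, 11.867696762084961), 87.54912567138672)
barA 357 mean [ 0.4472 -0.1934  0.072 ]
  minrect mm ((452.9058532714844, -192.89874267578125), (91.7447509765625, 47.146907806396484), 89.76245880126953)
doorA 1458 mean [ 0.5215 -0.1969  0.0557]
  minrect mm ((521.9295654296875, -196.96726989746094), (106.63235473632812, 73.31927490234375), 89.47826385498047)
barA only 209 mean [ 0.4374 -0.194   0.0741]
  minrect mm ((437.1864929199219, -192.8411865234375), (87.75045776367188, 15.742416381835938), 89.8141860961914)
scene barB 330 [0.57430225 0.04236465 0.18017594] [5.67758151e-01 2.84069008e-04 1.68702118e-01] [0.58219921 0.07903567 0.18557417]
scene doorA 829 [ 0.46705673 -0.19191265  0.06725209] [ 0.42688362 -0.24933477  0.05259465] [ 0.49994572 -0.14278876  0.07817029]
doorA plane [-0.21556833  0.01243549  0.17056853]
```

Run:
```python
from h import *
d=np.load("top0.npy");p=camera_params("top");K=p["camera_matrix"];E=np.linalg.inv(p["extrinsics"])
v,u=np.indices(d.shape);X=np.stack([(u-K[0,2])/K[0,0]*d,-(v-K[1,2])/K[1,1]*d,-d,np.ones_like(d)],-1)
W=(X@E.T)[...,:3];z=W[...,2]
for n,m in {"B":(z>.17)&(z<.19)&(u>185)&(u<265)&(v>178)&(v<195),"A":(z>.068)&(z<.085)&(u>292)&(u<345)&(v>249)&(v<262)}.items():
    P=W[m]; P=P[abs(P[:,1]-P[:,1].mean())<.033]
    print(n,len(P),np.polyfit(P[:,1]-P[:,1].mean(),P[:,0],1),P.mean(0), (P[:,0].min(),P[:,0].max()))
    # roof front edge
for n,(a,b) in {"B":(198,252),"A":(305,362)}.items():
    e=[]
    for c in range(a,b):
        col=W[130:200,c];k=np.where(abs(col[:,2]-.14)<.006)[0]
        e.append([col[k.min(),1],col[k.min(),0],col[k.max(),0]])
    e=np.array(e);print(n,np.polyfit(e[:,0],e[:,1],1),np.polyfit(e[:,0],e[:,2],1))
```

```text
B 184 [0.03974006 0.57699377] [0.57699377 0.03369742 0.18181644] (np.float64(0.5701721987127836), np.float64(0.5829145847747829))
A 160 [0.06110447 0.43645414] [ 0.43645414 -0.19475606  0.07418254] (np.float64(0.42925360120662803), np.float64(0.44289261741560937))
B [0.04018344 0.69268288] [0.07879747 0.58428003]
A [0.06426713 0.69768148] [0.0571795  0.58836851]
```

Emit:
{"name": "play_rows", "arguments": {"targets": [[0,0,0,0.01,-0.02,0.02,0.4],[0,0,-0.12,0.027,-0.045,0.005,0.4],[0,0,-0.12,0.027,-0.045,0,0.4],[0,0,-0.12,0.027,-0.045,0,0.4],[0,0,-0.12,0.027,-0.045,0,0.4],[0,0,-0.12,0.027,-0.045,0,0.4],[0,0,-0.12,0.027,-0.045,0,0.4],[0,0,-0.12,0.027,-0.045,0,0.4],[0,0,-0.12,0.027,-0.045,0,0.4],[0,0,-0.12,0.027,-0.045,0,0.4],[0,0,-0.12,0.027,-0.045,0,0.4]], "grip_force": 15}}

```text
t: 1.48
eef_pos: [0.5022, 0.1479, 0.2713]
ee_rot: [-3.135, 0.004, -1.561]
force: [0.6, 0.4, -0.1]
width: 0.0353
```

Emit:
{"name": "play_rows", "arguments": {"targets": [[0,0,-0.05,0.025,-0.038,0,0.4],[0,0,0,0.025,-0.038,0,0.4],[0,0,0,0.025,-0.038,0,0.4],[0,0,0,0,0,0,0.4]]}}

```text
t: 1.98
eef_pos: [0.5786, 0.0236, 0.2754]
ee_rot: [-3.131, 0.005, -1.62]
force: [0.5, -0.8, -0.2]
width: 0.0351
```

Run:
```python
from h import *
s=get_state();print(s["eef_pos"],s["ee_rot"],s["q"])
a,d=grab_frame("wrist");cv2.imwrite("pics/w1.png",a)
a,d=grab_frame("scene");cv2.imwrite("pics/s2.png",a)
```

```text
[0.57857268 0.02360773 0.27541473] [-3.13096066  0.00499296 -1.62029006] [ 3.78298783e-01  1.72215107e-01 -1.55092709e-01 -1.39964162e-04
 -1.23174328e+00 -4.27773281e-01]
```

View pics/w1.png

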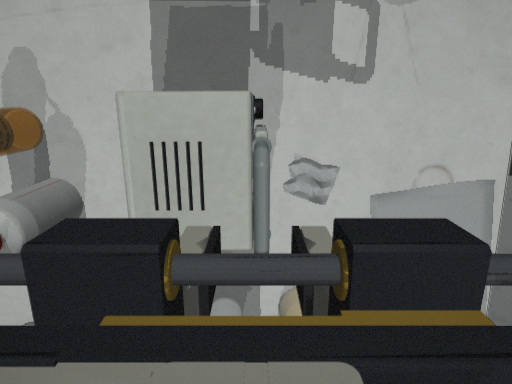

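View pics/s2.png

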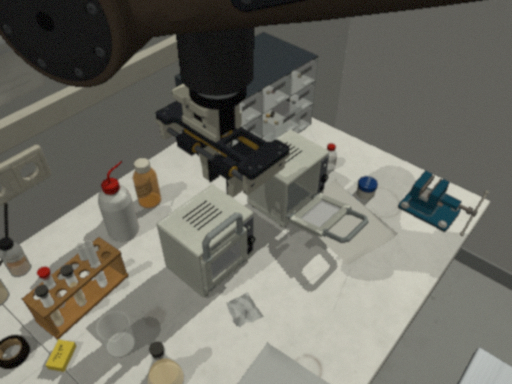

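Emit:
{"name": "play_rows", "arguments": {"targets": [[0,0,0,-0.001,0.006,-0.035,0.4],[0,0,0,0,0.004,-0.035,0.4],[0,0,0,0,0,-0.025,0.4],[0,0,0,0,0,-0.008,0.4],[0,0,0,0,0,0,0.4]]}}

```text
t: 2.7
eef_pos: [0.5747, 0.0394, 0.1745]
ee_rot: [-3.125, 0.008, -1.613]
force: [-0.1, 0.7, -0.3]
width: 0.0352
```

Emit:
{"name": "play_rows", "arguments": {"targets": [[0,0,0,0.002,-0.002,-0.005,0.4],[0,0,0,0,0,0,0],[0,0,0,0,0,0,0],[0,0,0,0,0,0,0],[0,0,0,0,0,0,0]], "grip_force": 20}}

```text
t: 3.32
eef_pos: [0.5763, 0.0379, 0.1721]
ee_rot: [-3.124, 0.01, -1.613]
force: [2.8, -0.6, -2.4]
width: 0.0114
```

Emit:
{"name": "play_rows", "arguments": {"targets": [[0,0,0,-0.017,0.0005,-0.001,0],[0,0,0,-0.0165,0.0005,-0.003,0],[0,0,0,-0.016,0.0005,-0.005,0],[0,0,0,-0.015,0.0005,-0.007,0]]}}

```text
t: 3.82
eef_pos: [0.5167, 0.0408, 0.1594]
ee_rot: [-3.11, 0.012, -1.612]
force: [3.3, -1.1, 0.9]
width: 0.0113
```

Emit:
{"name": "play_rows", "arguments": {"targets": [[0,0,0,-0.015,0,-0.01,0],[0,0,0,-0.014,0,-0.0105,0],[0,0,0,-0.0125,0,-0.0125,0],[0,0,0,-0.011,0,-0.014,0]]}}

```text
t: 4.32
eef_pos: [0.4664, 0.0432, 0.1157]
ee_rot: [-3.096, 0.018, -1.609]
force: [3.7, 1.1, 1.0]
width: 0.0109
```

Emit:
{"name": "play_rows", "arguments": {"targets": [[0,0,0,-0.01,0,-0.016,0],[0,0,0,-0.0075,0,-0.017,0],[0,0,0,-0.005,0,-0.018,0],[0,0,0,-0.002,0,-0.012,0]]}}

```text
t: 4.82
eef_pos: [0.4428, 0.0446, 0.0538]
ee_rot: [-3.087, 0.023, -1.606]
force: [2.7, -2.1, 2.4]
width: 0.0114
```

Emit:
{"name": "play_rows", "arguments": {"targets": [[0,0,0,-0.001,0,-0.006,0],[0,0,0,0,0,-0.004,0],[0,0,0,0,0,-0.002,0],[0,0,0,0,0,0,0]]}}

```text
t: 5.32
eef_pos: [0.4421, 0.0446, 0.0448]
ee_rot: [-3.084, 0.023, -1.604]
force: [3.7, -1.5, -5.2]
width: 0.011
```

Emit:
{"name": "play_rows", "arguments": {"targets": [[0,0,0,0,0,0,0.33],[0,0,0,0,0,0,0.33],[0,0,0,0,0,0,0.33],[0,0,0,0,0,0,0.33]]}}

```text
t: 5.82
eef_pos: [0.4403, 0.0439, 0.0441]
ee_rot: [-3.087, 0.022, -1.605]
force: [-0.2, 0.7, 0.4]
width: 0.0287
```

Free. Raise straight up, and level the small tilt.

Emit:
{"name": "play_rows", "arguments": {"targets": [[0,0,0,0,0,0.02,0.33],[0,0,0,0,0,0.04,0.33],[0,0,0,0,0,0.04,0.33],[0,0,0,0,-0.03,0.03,0.33],[0,0,0,0,-0.05,0,0.4],[0,0,0,0,-0.05,0,0.4],[0,0,0,0,-0.05,0,0.4],[0,0,0,0,-0.04,0,0.4],[0,0,0,0,0,0,0.4]]}}

```text
t: 6.95
eef_pos: [0.4385, -0.1829, 0.1782]
ee_rot: [-3.088, 0.02, -1.602]
force: [-0.2, -0.5, 0.5]
width: 0.0351
```

Run:
```python
from h import *
s=get_state();print(s["eef_pos"],s["ee_rot"],s["q"])
for c in("wrist","scene","top"):
    a,d=grab_frame(c);cv2.imwrite(f"pics/{c}3.png",a);np.save(c+"3.npy",d)
```

```text
[ 0.43849505 -0.18286425  0.17824021] [-3.0876269   0.01970266 -1.60227128] [ 0.00549333  0.05024987 -0.52301804 -0.02182979 -0.94297613 -0.02515931]
```

View pics/wrist3.png

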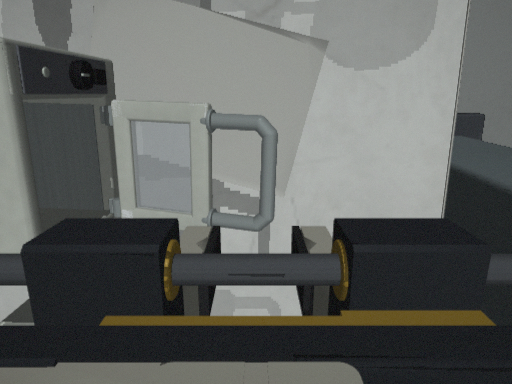

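View pics/scene3.png

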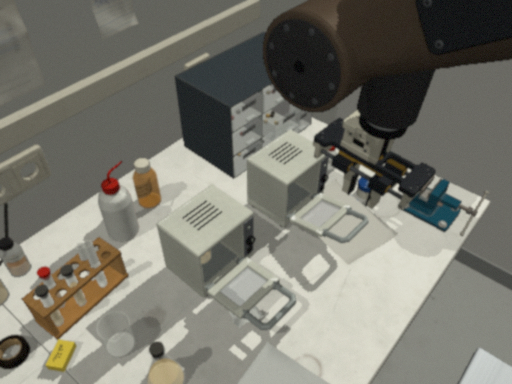

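Emit:
{"name": "play_rows", "arguments": {"targets": [[0,0.05,0,0,-0.009,-0.02,0.4],[0,0,-0.02,-0.001,0,-0.025,0.4],[0,0,0,0,0,-0.01,0.4],[0,0,0,0,0,0,0.4]]}}

```text
t: 7.6
eef_pos: [0.4389, -0.1859, 0.1233]
ee_rot: [-3.136, 0.018, -1.613]
force: [-0.4, -0.2, -0.1]
width: 0.0348
```

Emit:
{"name": "play_rows", "arguments": {"targets": [[0,0,0,-0.002,-0.006,-0.02,0.38],[0,0,0,0,-0.003,-0.025,0.38],[0,0,0,0,0,-0.014,0.38],[0,0,0,0,0,0,0.38]]}}

```text
t: 8.1
eef_pos: [0.4401, -0.1938, 0.0668]
ee_rot: [-3.129, 0.018, -1.608]
force: [0.3, -0.3, 0.3]
width: 0.0332
```

Emit:
{"name": "play_rows", "arguments": {"targets": [[0,0,0,-0.004,0,-0.003,0.38],[0,0,0,0,0,0,0],[0,0,0,0,0,0,0],[0,0,0,0,0,0,0],[0,0,0,0,0,0,0]]}}

```text
t: 8.72
eef_pos: [0.4347, -0.1935, 0.0653]
ee_rot: [-3.13, 0.018, -1.608]
force: [3.0, -1.2, -3.3]
width: 0.0113
```

Emit:
{"name": "play_rows", "arguments": {"targets": [[0,0,0,0.0045,0,0.016,0],[0,0,0,0.0065,-0.0005,0.0155,0],[0,0,0,0.0085,-0.0005,0.0145,0],[0,0,0,0.01,-0.0005,0.0135,0]]}}

```text
t: 9.22
eef_pos: [0.4599, -0.195, 0.1231]
ee_rot: [-3.14, 0.019, -1.611]
force: [-0.5, -3.3, -6.9]
width: 0.0109
```

Emit:
{"name": "play_rows", "arguments": {"targets": [[0,0,0,0.0135,-0.0005,0.012,0],[0,0,0,0.0135,-0.0005,0.0105,0],[0,0,0,0.0145,-0.001,0.009,0],[0,0,0,0.0155,-0.001,0.007,0]]}}

```text
t: 9.72
eef_pos: [0.5015, -0.1979, 0.1604]
ee_rot: [3.111, 0.021, -1.615]
force: [-13.9, 3.7, 14.7]
width: 0.0114
```

Emit:
{"name": "play_rows", "arguments": {"targets": [[0,0,0,0.015,-0.001,0.001,0],[0,0,0,0.018,-0.001,0.004,0],[0,0,0,0.018,-0.001,0.003,0]]}}

```text
t: 10.1
eef_pos: [0.5465, -0.2019, 0.1739]
ee_rot: [3.1, 0.019, -1.615]
force: [-4.5, 1.2, 1.7]
width: 0.0112
```

Emit:
{"name": "play_rows", "arguments": {"targets": [[0,0,0,0.012,-0.001,0,0],[0,0,0,0.009,-0.001,-0.001,0],[0,0,0,0.004,0,0,0],[0,0,0,0,0,0,0]]}}

```text
t: 10.6
eef_pos: [0.5664, -0.2032, 0.1748]
ee_rot: [3.088, 0.02, -1.615]
force: [2.5, -0.6, -1.8]
width: 0.0116
```

Emit:
{"name": "play_rows", "arguments": {"targets": [[0,0,0,0.004,0,0,0],[0,0,0,0.003,0,0,0],[0,0,0,0,0,0,0]]}}

```text
t: 10.98
eef_pos: [0.5664, -0.2033, 0.1748]
ee_rot: [3.074, 0.02, -1.617]
force: [1.8, 0.6, -2.6]
width: 0.0113
```

Run:
```python
from h import *
for c in("scene","top"):
    a,d=grab_frame(c);cv2.imwrite(f"pics/{c}4.png",a)
    if c=="scene":cv2.imwrite("pics/s4c.png",cv2.resize(a[100:340,150:420],None,fx=2.4,fy=2.4))
```

```text
(no output)
```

View pics/s4c.png

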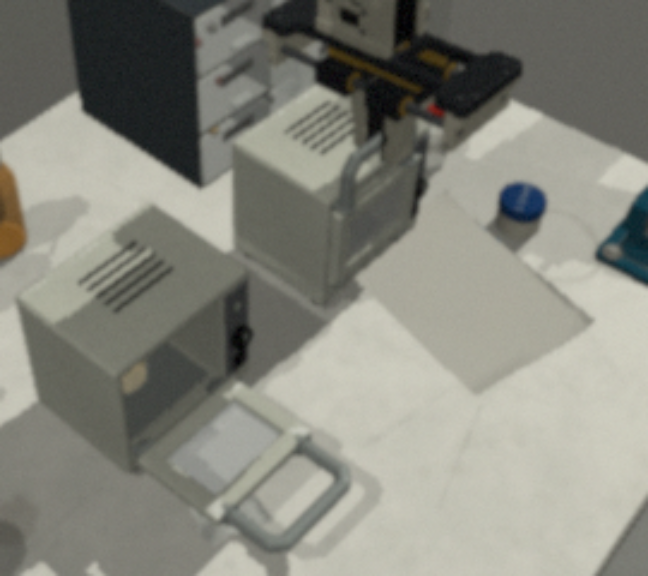

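Emit:
{"name": "play_rows", "arguments": {"targets": [[0,0,0,0,0,0,0.4],[0,0,0,0,0,0,0.4],[0,0,0,0,0,0,0.4],[0,0,0,0,0,0,0.4]]}}

```text
t: 11.58
eef_pos: [0.5685, -0.2034, 0.175]
ee_rot: [3.077, 0.019, -1.616]
force: [0.0, -0.6, -0.3]
width: 0.0351
```

Emit:
{"name": "play_rows", "arguments": {"targets": [[0,0,0,0,0,0.015,0.4],[0,0,0,0,0,0.03,0.4],[0,0,0,0,0,0.04,0.4],[0,0,0,0,0,0.04,0.4],[0,0,0,0.02,-0.05,0.03,0.4],[0,0,0,0.02,-0.05,0,0.4],[0,0,0,0,-0.05,0,0.4],[0,0,0,0,-0.05,0,0.4],[0,0,0,0,0,0,0.4]]}}

```text
t: 12.7
eef_pos: [0.6088, -0.4091, 0.3462]
ee_rot: [3.087, 0.015, -1.612]
force: [-0.0, 0.2, 0.4]
width: 0.0348
```

Run:
```python
from h import *
a,d=grab_frame("top");cv2.imwrite("pics/top5.png",a)
p=camera_params("top");K=p["camera_matrix"];E=np.linalg.inv(p["extrinsics"])
v,u=np.indices(d.shape);X=np.stack([(u-K[0,2])/K[0,0]*d,-(v-K[1,2])/K[1,1]*d,-d,np.ones_like(d)],-1)
W=(X@E.T)[...,:3];x,y,z=np.moveaxis(W,-1,0)
for n,m in {"A bar":(z>.165)&(z<.195)&(x>.53)&(x<.62)&(y>-.26)&(y<-.14),"B bar":(z>.03)&(z<.09)&(x>.425)&(x<.452)&(y>-.01)&(y<.08),"B door":(z>.03)&(z<.09)&(x>.49)&(x<.55)&(y>0)&(y<.07)}.items():
    P=W[m];print(n,len(P),P.mean(0).round(4) if len(P) else "",np.polyfit(P[:,0],P[:,2],1)[0] if len(P) else "")
a,d=grab_frame("scene");cv2.imwrite("pics/scene5.png",a)
```

```text
A bar 48 [ 0.57   -0.1712  0.1778] -0.2632361408033659
B bar 185 [0.4442 0.0373 0.0563] -0.059699563122295914
B door 741 [0.5196 0.035  0.0492] -0.13434508540252527
```

View pics/top5.png

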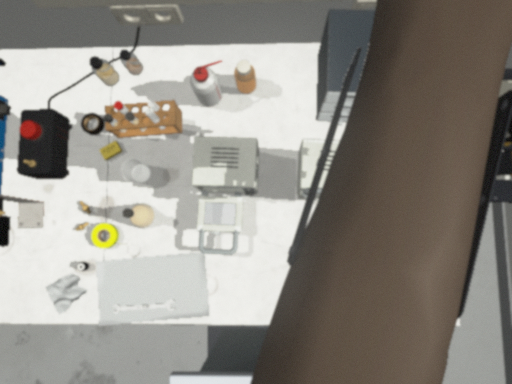

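View pics/scene5.png

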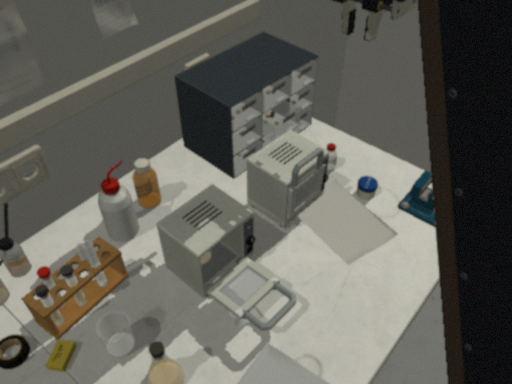

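Run:
```python
from station import *
s=get_state();print(s["t"],s["qd"].round(3),s["force"].round(1));print(job_done())
```

```text
12.8 [ 0.029 -0.019 -0.018 -0.003  0.008 -0.005] [-0.6  0.1  0.4]
the job is handed in; nothing more can be done
None
```

Both doors are where the task wants them, and I handed the job in at 12.8 s. The arm had let go of both bars and was clear of everything; job_done gave no verdict.

I gripped each bow handle with the tool pointing straight down and moved it along the door's arc. I pulled door_b down first, then swung door_a up until it stopped against the cabinet.

- **door_b:** The bar's top surface measured about 56 mm above the bench, so its centre is near 51 mm, which matches fully down (about 1.5 rad). The slope of the door panel gave a lower value, about 1.44 rad. Both are above the 1.32 rad required.
- **door_a:** The bar measured x ≈ 0.570 m against about 0.568 to 0.570 m expected when shut, roughly 0.02 rad from upright or better. Pushing a further 7 mm did not move it. In the last top picture the arm hid part of this bar, so that reading comes from only 48 points, but the scene picture also shows the door upright.
- **Forces:** The highest reading I saw was about 20 N, part-way through closing door_a, when the arm drifted a few millimetres off the arc. I corrected that.

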